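# Fit the battery to the worktop lamp, raise its column to the second stop and hold it there

## Task

Get the cordless worktop lamp ready: slide the battery pack along the rails of the lamp's foot until it clicks fully home, and let go of it. Then pinch the lamp's head so that its orange release button is squeezed in, pull the column up past the first stop to the second stop at the very top, and finish while still holding it up there, because it sinks back when let go and I have yet to tighten the locking ring. Leave the spice jars, the glass and the garlic where they are.

Things in the scene. Friction and masses are not known exactly. Their poses are not given: they have to be found in the camera images.
- lamp: Cordless worktop lamp, its foot fixed to the worktop. Origin: underside of the foot on the column's axis; z up, x from the battery end towards the column, roughly away from the robot. White foot plate 10 mm thick, 96 mm wide, x = -160 to +40 mm. Outer tube 29 mm thick; black ring on top of it 40 mm thick, top at z = 118 mm (leave alone). The rails are on the plate in front of the tube.
- rail_mouth (a point): Middle of the flared mouth of the two rails, on top of the foot plate (z = 10 mm), lamp x = -134 mm; axes of lamp. The plate's 26 mm on the -x side of it are an open landing for the pack. Behind it the rails run along +x: inside width 56.6 mm, lips above the pack's tongues 6.5 mm over the plate with a 47 mm slot between them; rails end 22.5 mm above the worktop, 82 mm wide outside.
- shoe_home (a point): Where the battery's origin lies when it is home: on top of the foot plate (z = 10 mm), lamp x = -88 mm, axes as the lamp's. A white block (70 mm wide, up to z = 40 mm) is the end stop, 1 mm beyond home. In the last 25 mm two spring balls in the rails rub on the tongues (up to about 17 N to push on), then drop into the tongues' notches: the detent that holds the pack.
- battery: Loose battery pack, grey with an orange top, black foot, 0.15 to 0.3 kg, standing on the worktop. Origin: centre of the underside, z up, x towards its contact end (brass strips), which goes in first. Body 58 mm long (x), 43 wide (y), 58 high; along the foot of both long sides a tongue 5 mm high, 54 mm over both. Hold it by its width, fingertips 20 mm or more above its underside to clear the rails.
- battery_contacts (a point): Foot of the battery's contact end: on its underside, 29 mm from its origin along its x. At the start it points roughly away from the robot.
- shoe_contacts (a point): Where battery_contacts lies when the pack is home: lamp x = -59 mm, z = 10 mm, in front of the brass terminals.
- lamp_head: White head on top of the sliding column, 36 mm deep (x), 40 wide (y), 60 high; origin at its centre, 156 mm above the worktop when down; axes as the lamp's. A LED arm, 24 mm wide (x), 13 to 26 mm above the origin, sticks out 195 mm to +y. Orange release button on the -x face, rubber finger pad on the +x face. Head and column (about 0.3 kg) only slide straight up and down.
- lamp_grip (a point): Point to pinch, moves with the head: centre of the head at the height of the button's middle, 154 mm above the worktop when down; axes as the lamp's. Pinch along the lamp's x from above: 42 mm over the released button (24 mm on the -x side, 18 on the +x side), 37 mm with the button in. Button 22 mm wide, 30 mm high.
- lamp_column (a joint): How far the column is drawn out, m: 0 down, 0.040 first stop, 0.080 second stop (end of travel). With the button out a spring catch locks it at 0 and keeps it from sinking below the first stop; lower down it rubs and may hold it anywhere. At the second stop nothing but the hand carries it: let go, it sinks to the first stop by its own weight.
- lamp_button (a joint): Travel of the release button, m: 0 out, 0.005 fully in; the catch is free from about 0.004. A spring pushes it out: 4 N to start, 8 N fully in. A pinch of 20 to 40 N squeezes it in and carries the column, which slides easily.
- jar_a: Spice jar with green lid, 46 mm across, 106 mm high, origin under its centre; leave alone.
- jar_b: Another spice jar with green lid, 46 mm across, 106 mm high, origin under its centre; leave alone.
- glass: Drinking glass, 81 mm across, 93 mm high, origin under its centre; leave alone.
- garlic: Bulb of garlic, about 53 mm, origin under its centre; leave alone.
Mind the look-alikes: they are no part of the job. Leave any green or pink look-alike of the battery alone.

How it is judged:
By the outcome, as a careful person would: the job done as asked, in the order asked, and still so for the second after the job is handed in, while the arm keeps its last pose, push and grip.
It also fails if it takes over 64 s, if anything falls off the work surface, if the arm or the gripper's body presses on something with over 40 N, if the wrist force passes 120 N, or if a joint passes its speed limit or range.

## Robot

A 7-joint arm with a two-finger parallel gripper is mounted at the origin on a cart in front of the work surface, level with it; the furniture and walls round the work are solid. World frame = base frame: x ahead of the robot, y to its left, z up, the work surface at z = 0. Lengths are in m, angles in rad, forces in N, time in s.
With the tool pointing down it reaches from about 0.4 to 0.85 m from the base axis. Payload 10.4 kg.
Tool frame: the origin (TCP) lies midway between the tips of the shut fingers; the grasp point (between the pads) lies 19 mm behind it (manip.tcp_to_grasp is the distance from the TCP to the grasp point, in m); z points along the fingers, y is the line along which they close (so a half turn about z gives the same grasp; the last joint's range is limited). The gripper opens to 85 mm and grips with 20 to 120 N. Pads are 22 mm wide; open, the fingers measure 114 mm over their backs; the gripper's body (76 mm by 85 mm) begins 54 mm behind the grasp point. The pads swing forward as they close: fully open they stand 13 mm farther back than shut.
Start: joints at [-1.276, 0.332, -0.065, 1.46, 0.022, 1.35, -0.088], TCP at [0.195, 0.594, 0.231] pointing down, gripper open.
Joint ranges: [-2.6, 2.6], [-0.5, 2.12], [-1.47, 1.34], [0.16, 2.42], [-1.27, 4.41], [0.06, 2.06], [-2.6, 2.6]. Speed limits (rad/s): [2.22, 2.22, 2.79, 2.79, 3.14, 3.14, 3.14].

## Interface

Orientations are given as a unit quaternion [x, y, z, w].
In Python, from workcell import manip gives the robot as it stands.
- The arm moves only by the shell command python3 -m jog 'ROWS' [FORCE]. ROWS is a JSON object of lists of equal length, an entry for each row: "offset": the shift along the world's x, y, z in m, a list of three; "yaw": the turn about the world's z in degrees; "jaw": the closure, from 0 (fully open) to 1 (shut). A call has 1 to 20 rows; each row shifts and turns the commanded pose from where the row before left it; what a row does not reach is not made up. A row lasts 1/12 s, in which the tool goes at most 41.7 mm and 7.16 degrees, less where a joint would pass 70% of its speed; a pose out of reach is approached as far as the arm can. A call is refused whole if a number of a shift passes 0.0417 or a number of a turn 7.16, either way. A call with a gripper value outside its range is refused whole. The fingers move at their own pace and stop on an object; FORCE is the grip in N (left out, the last holds). Time passes only in rows, so rows that do not move let the fingers close. It gives the time, the measured TCP pose, the force, the opening and the grip force at its end, in the units of the state.
- manip.get_obs(): the state, without advancing time (a new reading comes with each control period).
- manip.camera(name): name is "side" or "top" or "wrist"; returns a dict with "frame" (400x640x3 uint8, red, green, blue), "camera_matrix" (3x3 intrinsics, pixels), "eye" and "attitude" of the camera in the world; the wrist camera has in their place "hand_eye" (4x4, takes a point from camera to tool coordinates, whose origin is the TCP and whose axes are the flange's). Camera axes: x right, y up, looking along -z (the intrinsics and any distortion apply to the point x, -y, -z); pixel columns grow to the right and rows downward; lengths in m; the calibration is good to about 2 mm. A picture is of the moment at which its call begins: read the wrist's pose just before it. There is no depth.
- manip.hand_in(): hands the job in; it is judged then, once.
Trained networks look in a picture, given as the dict that the camera call returned (one of the last four; its "shot" number tells which), for a name from the list of things; names that differ only in an ending like _2 or _b are one class to them, and where a whole thing is asked for, a point or a joint stands for the part that bears it (a point fixed in the world has none). Each returns a list of dicts, best first, with "score" (0 to 1); they miss things now and then, are a little off and sometimes report something else, mostly with a low value. They report only what shows in the picture. A call takes as long as a camera call. They do not tell look-alikes from the thing itself.
- manip.masks_of(picture, name): "region" (400x640 bool, what is visible of it).
- manip.tip_of(picture, name): "at" ([x, y, z] in m, in world coordinates, good to about 4 mm: a listed point, or the origin of a listed thing).
The state is a dict: "clock": time; "joint_pos": joint angles; "joint_velocities": joint speeds; "tau": joint torques, N m; "position": TCP position; "ee_rot": TCP orientation; "ft_force": force on the tool from outside, world axes, zero at the start; "torque": the same for the moment, N m; "grip_width": opening from 0.0 (shut) to 1.0 (fully open); "grasp_force": force on a finger pad.
Only numpy, scipy, OpenCV 4.12 (cv2) and the standard library are available. Lean on these libraries where they do the work, as an engineer would, in place of code of your own. Each camera call takes 0.05 s, during which the arm holds its last target. There are 200 camera calls.

## Working session

There is one attempt and no reset: what is moved stays moved. The work goes in short steps, Python scripts to look and compute and a shell command to move; the robot and the scene stay as the last step left them, time stands still between calls to the robot, and variables do not carry over. Pictures are saved under pics/ and viewed, at most 12 in all, crops included, and the job is handed in when it is done.

```bash
mkdir -p pics
cat > h.py <<'E'
import numpy as np, cv2
from workcell import manip
from scipy.spatial.transform import Rotation as R
def cam(n):
    o=manip.get_obs(); p=manip.camera(n); p['obs']=o; return p
def save(p,f): cv2.imwrite('pics/'+f,p['frame'][:,:,::-1])
def pose(p):
    if 'eye' in p:
        a=np.array(p['attitude'],float); Rm=R.from_quat(a).as_matrix() if a.size==4 else a.reshape(3,3)
        return Rm,np.array(p['eye'])
    H=np.array(p['hand_eye']); Rt=R.from_quat(p['obs']['ee_rot']).as_matrix()
    return Rt@H[:3,:3], Rt@H[:3,3]+np.array(p['obs']['position'])
def proj(p,X):
    Rm,e=pose(p); c=Rm.T@(np.array(X)-e); q=np.array(p['camera_matrix'])@[c[0],-c[1],-c[2]]; return q[:2]/q[2]
def ray(p,u,v):
    Rm,e=pose(p); d=np.linalg.inv(p['camera_matrix'])@[u,v,1]; return e,Rm@[d[0],-d[1],-d[2]]
def atz(p,u,v,z):
    e,d=ray(p,u,v); return e+d*(z-e[2])/d[2]
E
python3 - <<'E'
from h import *
o=manip.get_obs(); print(o)
for n in ('top','side'):
    p=cam(n); save(p,n+'0.png'); print(n,[k for k in p],p['shot'],p.get('distortion'))
    for t in ['battery','battery_contacts','rail_mouth','shoe_home','shoe_contacts','lamp','lamp_head','lamp_grip','jar_a','glass','garlic']:
        print(t,[(np.round(d['at'],3).tolist(),round(d['score'],2), np.round(proj(p,d['at'])).tolist()) for d in manip.tip_of(p,t)][:4])
E
```

```text
{'clock': 0.0, 'joint_pos': array([-1.2756095 ,  0.33286425, -0.06468463,  1.46096104,  0.02160006,
        1.34987275, -0.08848071]), 'joint_velocities': array([-3.12703774e-04,  1.37641277e-03,  1.63236533e-03,  1.23271712e-04,
        1.64989001e-03, -8.49619799e-04,  8.33726528e-05]), 'tau': array([ 9.03497730e-04, -6.25435710e+01,  4.94148396e-02, -3.91623223e+01,
        1.61056226e-02,  9.58042801e-03,  5.16191974e-06]), 'position': array([0.19518713, 0.59334505, 0.23051122]), 'ee_rot': array([ 1.58212695e-01,  9.87404804e-01, -7.00829760e-04, -7.66473060e-05]), 'ft_force': array([-0.24385116,  0.21335361,  0.33904114]), 'torque': array([ 0.01433903,  0.01797845, -0.05770186]), 'grasp_force': 0.0, 'grip_width': 0.9994097567090325}
top ['frame', 'camera_matrix', 'eye', 'attitude', 'shot', 'obs'] 1 None
battery [([0.462, 0.291, 0.0], 0.86, [235.0, 217.0]), ([0.487, -0.175, -0.0], 0.71, [376.0, 211.0]), ([0.449, 0.164, 0.004], 0.59, [273.0, 221.0])]
battery_contacts [([0.436, 0.279, -0.003], 0.82, [238.0, 225.0]), ([0.478, 0.177, -0.002], 0.77, [269.0, 213.0]), ([0.516, -0.175, 0
[... 1108 characters left out ...]
[0.438, 0.276, 0.0], 0.84, [270.0, 198.0]), ([0.475, 0.175, -0.004], 0.82, [289.0, 208.0])]
rail_mouth [([0.596, 0.029, 0.154], 0.64, [336.0, 177.0]), ([0.468, 0.005, 0.013], 0.58, [305.0, 227.0])]
shoe_home [([0.51, 0.018, 0.012], 0.73, [315.0, 222.0])]
shoe_contacts [([0.541, 0.018, 0.012], 0.77, [324.0, 220.0])]
lamp [([0.598, 0.027, 0.001], 0.68, [338.0, 218.0])]
lamp_head [([0.6, 0.032, 0.156], 0.76, [337.0, 176.0])]
lamp_grip []
jar_a [([0.611, -0.176, -0.001], 0.58, [371.0, 248.0]), ([0.478, 0.428, 0.002], 0.51, [268.0, 180.0]), ([0.598, 0.028, -0.001], 0.35, [338.0, 218.0])]
glass [([0.42, -0.436, -0.002], 0.59, [357.0, 325.0])]
garlic [([0.607, -0.281, 0.001], 0.58, [389.0, 266.0])]
```

Run:
```python
import cv2
a=cv2.imread('pics/top0.png')[120:260,160:480]; b=cv2.imread('pics/side0.png')[120:340,220:440]
cv2.imwrite('pics/c0.png',cv2.resize(a,None,fx=2.5,fy=2.5,interpolation=2)); cv2.imwrite('pics/c1.png',cv2.resize(b,None,fx=2.7,fy=2.7,interpolation=2))
```

```text
(no output)
```

View pics/c0.png

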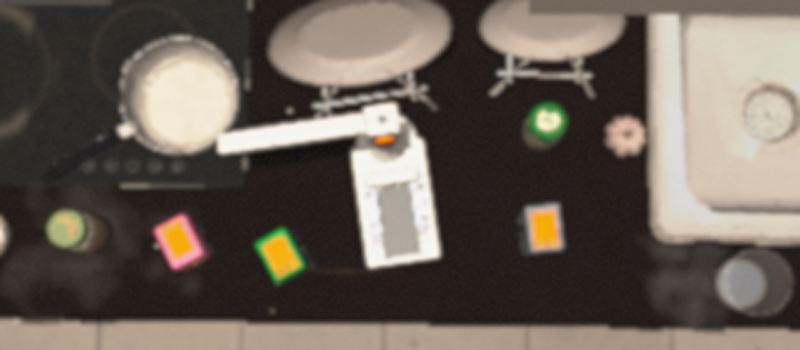

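View pics/c1.png

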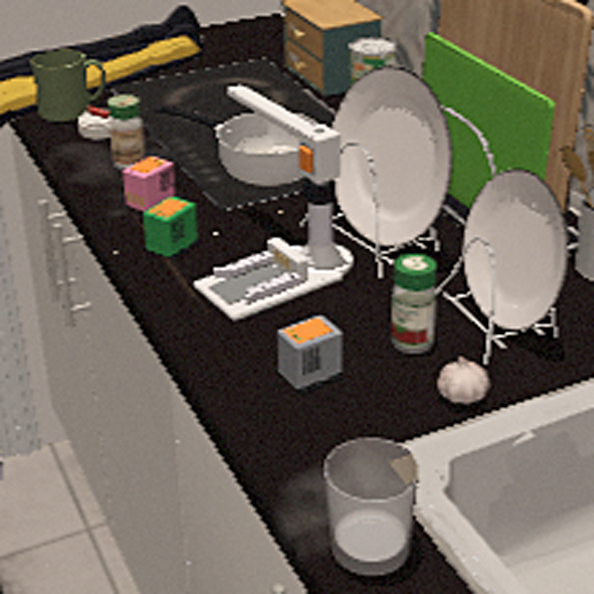

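The grey pack is the one near (0.485, -0.175); the pink and green ones at y>0 are look-alikes. The lamp is yawed about 7° at (0.60, 0.03). I'll move over the pack.

```bash
python3 -m jog '{"offset":[[0.025,-0.033,0.006],[0.025,-0.033,0.006],[0.025,-0.033,0.006],[0.025,-0.033,0.006],[0.025,-0.033,0.006],[0.025,-0.033,0.006],[0.025,-0.033,0.006],[0.025,-0.033,0.006],[0.025,-0.033,0.006],[0.025,-0.033,0.006],[0,-0.04,0],[0,-0.04,0],[0,-0.04,0],[0,-0.04,0],[0,-0.04,0],[0,-0.04,0],[0,-0.04,0],[0,-0.04,0],[0,-0.04,0],[0,-0.04,0]],"yaw":[2,2,2,2,2,2,2,2,2,2,0,0,0,0,0,0,0,0,0,0],"jaw":[0,0,0,0,0,0,0,0,0,0,0,0,0,0,0,0,0,0,0,0]}' 40
python3 - <<'E'
from h import *
o=manip.get_obs(); print(o['clock'],o['position'],o['ee_rot'],o['joint_pos'])
p=cam('wrist'); save(p,'w0.png')
for t in ['battery','battery_contacts','rail_mouth','shoe_home','shoe_contacts','lamp']:
    print(t,[(np.round(d['at'],3).tolist(),round(d['score'],2), np.round(proj(p,d['at'])).tolist()) for d in manip.tip_of(p,t)][:4])
E
```

```text
clock: 2.87
position: [0.4438, -0.137, 0.2915]
ee_rot: [-0.016, 1.0, 0.0, 0.001]
ft_force: [1.4, 0.8, -1.0]
grip_width: 1.005
grasp_force: 0.0
2.8667 [ 0.44379155 -0.13703162  0.29145813] [-1.55840126e-02  9.99878364e-01  2.87235087e-04  5.60397372e-04] [-0.45978754 -0.10498345  0.62274396  1.79631491  0.06100232  1.42991469
  1.75379357]
battery [([0.49, -0.175, -0.001], 0.87, [287.0, 188.0]), ([0.445, 0.16, -0.002], 0.67, [547.0, 163.0]), ([0.616, -0.176, 0.002], 0.61, [286.0, 276.0])]
battery_contacts [([0.473, 0.177, 0.002], 0.81, [558.0, 185.0]), ([0.514, -0.167, 0.0], 0.64, [293.0, 206.0])]
rail_mouth [([0.465, 0.008, 0.01], 0.9, [431.0, 176.0])]
shoe_home [([0.509, 0.016, 0.008], 0.69, [432.0, 209.0])]
shoe_contacts [([0.543, 0.022, 0.014], 0.7, [435.0, 235.0])]
lamp [([0.599, 0.025, -0.001], 0.63, [429.0, 268.0])]
```

View pics/w0.png

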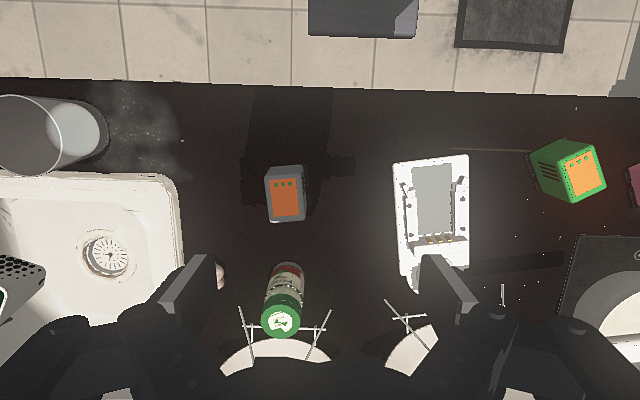

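The wrist view shows the grey pack at about (286,193) and the foot plate with rails from (393,160) to (468,290). I'll measure edges at their known heights.

Run:
```python
from h import *
p=cam('wrist'); f=p['frame'].astype(int)
hsv=cv2.cvtColor(p['frame'],cv2.COLOR_RGB2HSV)
o=((hsv[:,:,0]<20)&(hsv[:,:,1]>120)&(hsv[:,:,2]>120)).astype(np.uint8); o[:, :240]=0;o[:,330:]=0;o[:140]=0;o[240:]=0
c=max(cv2.findContours(o,0,1)[0],key=cv2.contourArea)[:,0]
W=np.array([atz(p,u,v,.058)[:2] for u,v in c]); r=cv2.minAreaRect((W*1000).astype(np.float32)); print('orange',r)
m=[d for d in manip.masks_of(p,'battery')]
for d in m:
    ys,xs=np.nonzero(d['region']); print('bat',d['score'],xs.min(),xs.max(),ys.min(),ys.max())
# plate edges: white on dark
g=f.min(2)
def runs(v,a,b):
    x=np.arange(a,b); w=g[v,a:b]>150; return x[w].min(),x[w].max()+1
L=[];Rr=[]
for v in range(172,232,2):
    a,b=runs(v,375,490); L.append(atz(p,a,v,.01)[:2]); Rr.append(atz(p,b,v,.01)[:2])
for n,E in(('L',L),('R',Rr)):
    E=np.array(E); k=np.polyfit(E[:,0],E[:,1],1); res=E[:,1]-np.polyval(k,E[:,0]); 
    ok=abs(res)<.002; k=np.polyfit(E[ok,0],E[ok,1],1)
    print(n,np.degrees(np.arctan(k[0])),np.polyval(k,[.45,.5,.6]),ok.sum(),res.std())
N=[]
for u in range(402,462,3):
    y=np.arange(145,185); w=g[145:185,u]>150; N.append(atz(p,u,y[w].min(),.01)[:2])
N=np.array(N);k=np.polyfit(N[:,1],N[:,0],1);print('near',np.degrees(np.arctan(k[0])),np.polyval(k,[-.03,0.01,.05]))
z=f[150:235,250:320].astype(np.uint8)[:,:,::-1]; y=f[140:300,370:490].astype(np.uint8)[:,:,::-1]
z=cv2.resize(z,(490,595),interpolation=2)[:560]; y=cv2.resize(y,(420,560),interpolation=2)
cv2.imwrite('pics/c2.png',cv2.resize(np.hstack([z[:, :370],y]),(790,560)))
```

```text
orange ((484.2911376953125, -173.5280303955078), (44.26594924926758, 30.267135620117188), 6.571643352508545)
bat 0.91 260 307 163 222
bat 0.74 620 639 163 209
bat 0.68 521 604 136 203
L 9.085961645846005 [-0.04245855 -0.03446241 -0.01847014] 30 0.00046361395955902705
R 8.839474977862347 [0.05445446 0.06223014 0.07778152] 30 1.4162069216266606e-17
near -9.101452410283537 [0.44823633 0.44182833 0.43542033]
```

View pics/c2.png

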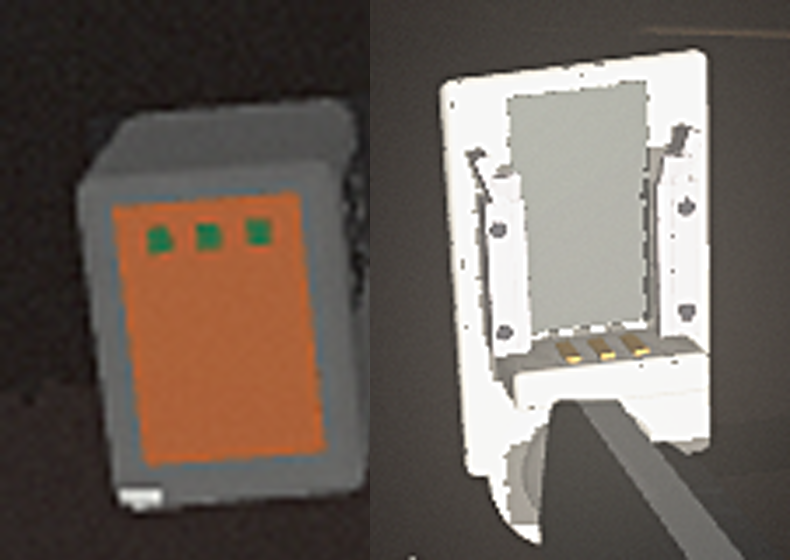

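```bash
python3 -m jog '{"offset":[[0.0088,-0.0095,-0.03],[0.0088,-0.0095,-0.03],[0.0088,-0.0095,-0.03],[0.0088,-0.0095,-0.03],[0,0,-0.03],[0,0,-0.03],[0,0,-0.03],[0,0,-0.03],[0,0,-0.0122],[0,0,-0.0122],[0,0,0],[0,0,0]],"yaw":[1.2,1.2,1.2,1.2,0,0,0,0,0,0,0,0],"jaw":[0,0,0,0,0,0,0,0,0,0,0,0]}' 50
python3 - <<'E'
from h import *
p=cam('wrist'); save(p,'w1.png'); print(pose(p)[1], p['obs']['joint_pos'])
E
```

```text
clock: 4.32
position: [0.48, -0.1729, 0.0274]
ee_rot: [-0.058, 0.998, -0.0, 0.0]
ft_force: [-0.4, -0.4, 0.5]
grip_width: 0.999
grasp_force: 0.0
[ 0.41025571 -0.18042375  0.1701525 ] [-0.31224192  0.35465976  0.65389701  1.99802516 -0.27855107  0.8766257
  2.17793902]
```

View pics/w1.png

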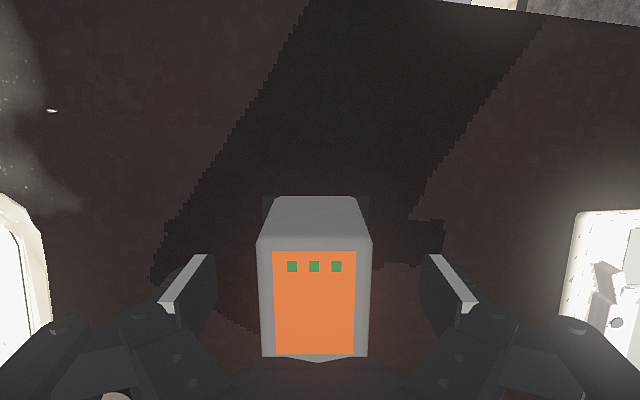

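Pack is centred between the open fingers and aligned (orange top at (315,300)). Grip.

```bash
python3 -m jog '{"offset":[[0,0,0],[0,0,0],[0,0,0],[0,0,0],[0,0,0],[0,0,0],[0,0,0],[0,0,0],[0,0,0],[0,0,0]],"yaw":[0,0,0,0,0,0,0,0,0,0],"jaw":[1,1,1,1,1,1,1,1,1,1]}' 60
```

```text
clock: 5.2
position: [0.4801, -0.1731, 0.0276]
ee_rot: [-0.057, 0.998, 0.0, 0.001]
ft_force: [-2.6, 0.2, 7.9]
grip_width: 0.494
grasp_force: 60.9
```

```bash
python3 -m jog '{"offset":[[0,0,0.03],[0,0,0.03],[0,0,0.03],[-0.0086,0.0293,0],[-0.0086,0.0293,0],[-0.0086,0.0293,0],[-0.0086,0.0293,0],[-0.0086,0.0293,0],[-0.0086,0.0293,0],[0,0,0],[0,0,-0.03],[0,0,-0.03],[0,0,-0.01],[0,0,0],[0,0,0]],"yaw":[0,0,0,0.4,0.4,0.4,0.4,0.4,0.4,0,0,0,0,0,0],"jaw":[1,1,1,1,1,1,1,1,1,1,1,1,1,1,1]}' 60
python3 - <<'E'
from h import *
p=cam('wrist'); save(p,'w2.png')
for t in ['battery','battery_contacts','rail_mouth','shoe_home']:
    print(t,[(np.round(d['at'],4).tolist(),round(d['score'],2), np.round(proj(p,d['at'])).tolist()) for d in manip.tip_of(p,t)][:2])
hsv=cv2.cvtColor(p['frame'],cv2.COLOR_RGB2HSV)
o=((hsv[:,:,0]<20)&(hsv[:,:,1]>120)&(hsv[:,:,2]>120)).astype(np.uint8); o[:,:240]=0;o[:,400:]=0
c=max(cv2.findContours(o,0,1)[0],key=cv2.contourArea)[:,0]
W=np.array([atz(p,u,v,.078)[:2] for u,v in c]); print('orange',cv2.minAreaRect((W*1000).astype(np.float32)))
q=R.from_quat(p['obs']['ee_rot']).as_matrix(); print(p['obs']['position'],np.degrees(np.arctan2(q[1,1],q[0,1])))
E
```

```text
clock: 6.45
position: [0.4279, 0.0025, 0.0471]
ee_rot: [-0.078, 0.997, -0.0, -0.0]
ft_force: [0.7, -0.1, -1.0]
grip_width: 0.492
grasp_force: 61.8
battery [([0.4438, 0.1578, 0.0011], 0.79, [561.0, 283.0]), ([0.4354, 0.0014, 0.0173], 0.74, [313.0, 245.0])]
battery_contacts [([0.4731, 0.1796, -0.0006], 0.66, [576.0, 326.0])]
rail_mouth []
shoe_home []
orange ((431.8762512207031, 3.6788501739501953), (43.57039260864258, 29.99699592590332), 8.932206153869629)
[0.42786421 0.00251003 0.04712836] 98.95846753388875
```

View pics/w2.png

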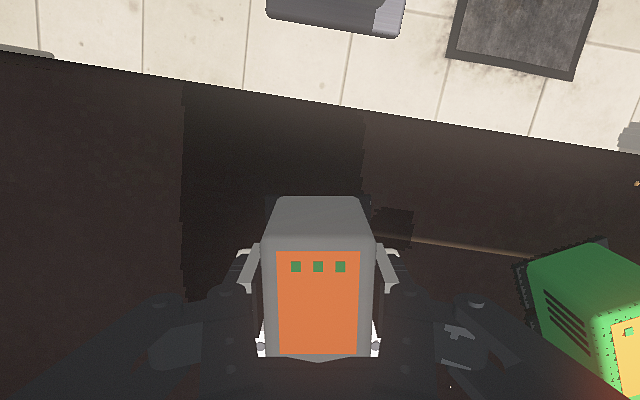

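Pack is square in the fingers (yaw 8.9°, centred on the rail axis). Lower to the landing.

```bash
python3 -m jog '{"offset":[[0,0,-0.004],[0,0,-0.003],[0,0,-0.001],[0,0,0],[0,0,0]],"yaw":[0,0,0,0,0],"jaw":[1,1,1,1,1]}' 60; python3 -m jog '{"offset":[[0,0,-0.001],[0,0,0],[0,0,0]],"yaw":[0,0,0],"jaw":[1,1,1]}'; python3 -m jog '{"offset":[[0,0,-0.001],[0,0,0],[0,0,0]],"yaw":[0,0,0],"jaw":[1,1,1]}'
```

```text
clock: 7.12
position: [0.4278, 0.0028, 0.0386]
ee_rot: [-0.078, 0.997, -0.0, -0.0]
ft_force: [-0.2, 1.2, -1.9]
grip_width: 0.492
grasp_force: 61.8
clock: 7.37
position: [0.4279, 0.0028, 0.0377]
ee_rot: [-0.078, 0.997, 0.0, -0.0]
ft_force: [0.8, 0.1, -2.0]
grip_width: 0.494
grasp_force: 61.9
clock: 7.62
position: [0.428, 0.0029, 0.0375]
ee_rot: [-0.078, 0.997, 0.0, -0.0]
ft_force: [-7.1, -1.4, 15.6]
grip_width: 0.495
grasp_force: 64.3
```

```bash
python3 -m jog '{"offset":[[0,0,0.0008],[0.0049,0.0008,0],[0.0049,0.0008,0],[0.0049,0.0008,0],[0.0049,0.0008,0],[0,0,0]],"yaw":[0,0,0,0,0,0],"jaw":[1,1,1,1,1,1]}';python3 -m jog '{"offset":[[0.0049,0.0008,0],[0.0049,0.0008,0],[0.0049,0.0008,0],[0.0049,0.0008,0],[0,0,0]],"yaw":[0,0,0,0,0],"jaw":[1,1,1,1,1]}'
```

```text
clock: 8.12
position: [0.4487, 0.0063, 0.0376]
ee_rot: [-0.079, 0.997, -0.0, 0.0]
ft_force: [1.0, 0.0, 0.1]
grip_width: 0.496
grasp_force: 62.2
clock: 8.53
position: [0.4681, 0.0094, 0.0376]
ee_rot: [-0.078, 0.997, -0.0, 0.0]
ft_force: [-0.4, 0.4, 4.7]
grip_width: 0.493
grasp_force: 62.8
```

```bash
python3 -m jog '{"offset":[[0.0049,0.0008,0],[0.0049,0.0008,0],[0.0049,0.0008,0],[0,0,0]],"yaw":[0,0,0,0],"jaw":[1,1,1,1]}';python3 -m jog '{"offset":[[0.0039,0.0006,0],[0.0039,0.0006,0],[0.0039,0.0006,0],[0.0039,0.0006,0],[0,0,0]],"yaw":[0,0,0,0,0],"jaw":[1,1,1,1,1]}';python3 -m jog '{"offset":[[0.003,0.0005,0],[0.003,0.0005,0],[0,0,0]],"yaw":[0,0,0],"jaw":[1,1,1]}'
```

```text
clock: 8.87
position: [0.4826, 0.0118, 0.0376]
ee_rot: [-0.078, 0.997, -0.0, 0.0]
ft_force: [-0.8, 0.3, 6.5]
grip_width: 0.497
grasp_force: 63.0
clock: 9.28
position: [0.4969, 0.0137, 0.0376]
ee_rot: [-0.078, 0.997, 0.0, -0.001]
ft_force: [-7.2, -1.3, 10.5]
grip_width: 0.495
grasp_force: 63.4
clock: 9.53
position: [0.5029, 0.0147, 0.0376]
ee_rot: [-0.078, 0.997, 0.0, -0.001]
ft_force: [-5.3, -0.9, 9.2]
grip_width: 0.494
grasp_force: 63.3
```

```bash
for i in 1; do python3 -m jog '{"offset":[[0.002,0.0003,0],[0.002,0.0003,0],[0,0,0]],"yaw":[0,0,0],"jaw":[1,1,1]}'; python3 -m jog '{"offset":[[0.001,0.0002,0],[0.001,0.0002,0],[0,0,0]],"yaw":[0,0,0],"jaw":[1,1,1]}'; python3 -m jog '{"offset":[[0.001,0.0002,0],[0,0,0]],"yaw":[0,0],"jaw":[1,1]}'; python3 -m jog '{"offset":[[0.001,0.0002,0],[0,0,0]],"yaw":[0,0],"jaw":[1,1]}';  done | grep -E "pos|ft"
```

```text
position: [0.5076, 0.0154, 0.0376]
ft_force: [-2.9, -1.4, 7.2]
position: [0.5083, 0.0155, 0.0376]
ft_force: [-10.8, -1.5, 16.9]
position: [0.5086, 0.0156, 0.0377]
ft_force: [-15.7, -3.4, 20.6]
position: [0.5087, 0.0155, 0.0377]
ft_force: [-20.4, -3.4, 27.0]
```

```bash
(python3 -m jog '{"offset":[[0.001,0.0002,-0.0],[0.001,0.0002,0],[0,0,0]],"yaw":[0,0,0],"jaw":[1,1,1]}'; python3 -m jog '{"offset":[[-0.003,-0.0005,0.0],[-0.003,-0.0005,0],[0,0,0]],"yaw":[0,0,0],"jaw":[1,1,1]}'; python3 -m jog '{"offset":[[-0.001,-0.0002,0.0],[0,0,0]],"yaw":[0,0],"jaw":[1,1]}') | grep -E "pos|ft"
python3 - <<'E'
from h import *
for n in ('wrist','top','side'):
    p=cam(n); save(p,n+'3.png')
    for t in ['battery','battery_contacts','shoe_contacts']: print(n,t,[(np.round(d['at'],4).tolist(),round(d['score'],2)) for d in manip.tip_of(p,t)][:3])
    if n=='wrist':
        hsv=cv2.cvtColor(p['frame'],cv2.COLOR_RGB2HSV)
        o=((hsv[:,:,0]<20)&(hsv[:,:,1]>120)&(hsv[:,:,2]>120)).astype(np.uint8); o[:,:240]=0;o[:,400:]=0
        c=max(cv2.findContours(o,0,1)[0],key=cv2.contourArea)[:,0]
        W=np.array([atz(p,u,v,.068)[:2] for u,v in c]); print('orange',cv2.minAreaRect((W*1000).astype(np.float32)))
a=cv2.imread('pics/side3.png')[160:250,270:380]
cv2.imwrite('pics/c3.png',cv2.resize(a,None,fx=6,fy=6,interpolation=2))
E
```

```text
position: [0.5088, 0.0156, 0.0377]
ft_force: [-31.1, -4.2, 40.9]
position: [0.5072, 0.0155, 0.0376]
ft_force: [-3.5, -3.4, 6.9]
position: [0.5071, 0.0155, 0.0376]
ft_force: [1.8, -2.1, 1.1]
wrist battery [([0.5148, 0.0168, 0.0077], 0.97), ([0.4439, 0.1608, -0.0002], 0.74)]
wrist battery_contacts [([0.4752, 0.1782, 0.0016], 0.84)]
wrist shoe_contacts []
orange ((511.3390808105469, 16.649002075195312), (43.84642028808594, 30.232940673828125), 8.92940616607666)
top battery [([0.4647, 0.2907, 0.0028], 0.6)]
top battery_contacts [([0.4787, 0.1754, -0.0023], 0.88), ([0.4343, 0.2773, -0.0045], 0.72)]
top shoe_contacts []
side battery [([0.4627, 0.297, 0.002], 0.77), ([0.5064, 0.0136, 0.0147], 0.73), ([0.4455, 0.1595, -0.0022], 0.7)]
side battery_contacts [([0.4741, 0.1758, -0.0021], 0.94), ([0.5437, 0.0249, 0.0138], 0.59), ([0.4344, 0.2748, 0.0002], 0.55)]
side shoe_contacts [([0.5423, 0.0182, 0.0127], 0.78), ([0.6005, 0.0271, 0.1549], 0.18)]
```

View pics/c3.png

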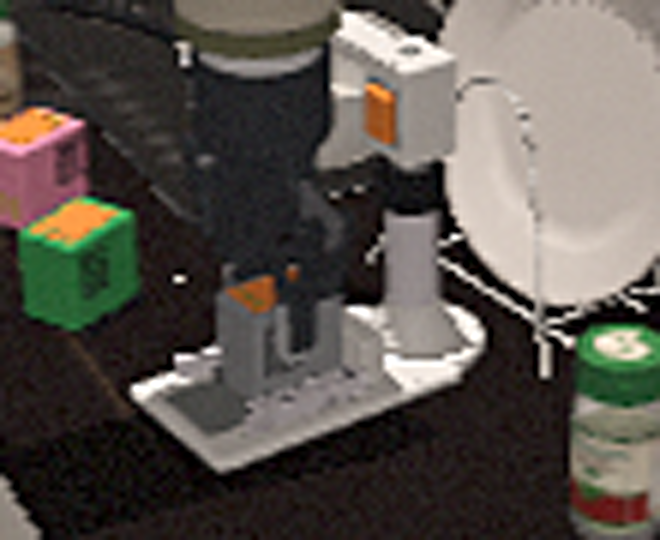

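```bash
(python3 -m jog '{"offset":[[-0.001,-0.0002,0.0],[0,0,0]],"yaw":[0,0],"jaw":[1,1]}'; python3 -m jog '{"offset":[[-0.001,-0.0002,0.0],[0,0,0]],"yaw":[0,0],"jaw":[1,1]}';python3 -m jog '{"offset":[[0.002,0.0004,0.0],[0.0015,0.0002,0],[0,0,0]],"yaw":[0,0,0],"jaw":[1,1,1]}') | grep -E "pos|ft"
python3 - <<'E'
import cv2
a=cv2.imread('pics/wrist3.png'); cv2.imwrite('pics/c4.png',a[150:400,160:480])
E
```

```text
position: [0.5056, 0.0155, 0.0376]
ft_force: [4.5, -1.4, 0.9]
position: [0.5045, 0.0156, 0.0376]
ft_force: [3.2, 0.0, 1.5]
position: [0.5062, 0.0156, 0.0376]
ft_force: [-7.4, -1.4, 14.1]
```

View pics/c4.png

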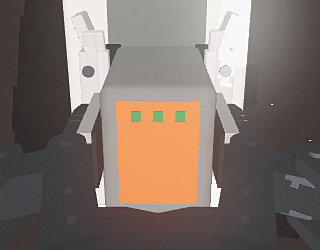

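The pack slid back 2 mm with little force, so it hadn't clicked. The downward press (z-force 41 N) was adding friction. I'll unload z and push again.

```bash
(python3 -m jog '{"offset":[[0,0,0.001],[0,0,0]],"yaw":[0,0],"jaw":[1,1]}'; python3 -m jog '{"offset":[[0.001,0.0002,0],[0,0,0]],"yaw":[0,0],"jaw":[1,1]}'; python3 -m jog '{"offset":[[0.001,0.0002,0.0005],[0,0,0]],"yaw":[0,0],"jaw":[1,1]}';python3 -m jog '{"offset":[[0.001,0.0002,0.0005],[0,0,0]],"yaw":[0,0],"jaw":[1,1]}') | grep -E "pos|ft"
python3 -c "
from h import *
o=manip.get_obs();print(o['torque'],o['clock'],o['ft_force'])"
```

```text
position: [0.5072, 0.0158, 0.0382]
ft_force: [1.1, -1.6, -0.9]
position: [0.5079, 0.016, 0.0379]
ft_force: [-1.5, -2.3, -1.8]
position: [0.5087, 0.0159, 0.0383]
ft_force: [-3.5, -3.1, -1.6]
position: [0.5087, 0.0159, 0.0384]
ft_force: [-6.2, -3.3, -2.5]
[-0.90341788  1.65355259  0.07873506] 12.8833 [-6.18426221 -3.29315781 -2.51302324]
```

```bash
(python3 -m jog '{"offset":[[0.001,0.0002,0.0004],[0,0,0]],"yaw":[0,0],"jaw":[1,1]}'; python3 -m jog '{"offset":[[0.001,0.0002,0.0005],[0,0,0]],"yaw":[0,0],"jaw":[1,1]}'; python3 -m jog '{"offset":[[0.001,0.0002,0.0005],[0,0,0]],"yaw":[0,0],"jaw":[1,1]}';python3 -m jog '{"offset":[[0.001,0.0002,0.0005],[0,0,0]],"yaw":[0,0],"jaw":[1,1]}') | grep -E "pos|ft"
python3 -c "
from h import *
o=manip.get_obs();print(o['torque'],o['clock'],o['ft_force'])
p=cam('wrist')
hsv=cv2.cvtColor(p['frame'],cv2.COLOR_RGB2HSV)
o=((hsv[:,:,0]<20)&(hsv[:,:,1]>120)&(hsv[:,:,2]>120)).astype(np.uint8); o[:,:240]=0;o[:,400:]=0
c=max(cv2.findContours(o,0,1)[0],key=cv2.contourArea)[:,0]
W=np.array([atz(p,u,v,.068)[:2] for u,v in c]); print('orange',cv2.minAreaRect((W*1000).astype(np.float32)))
"
```

```text
position: [0.5088, 0.016, 0.0385]
ft_force: [-9.9, -4.3, -0.8]
position: [0.5088, 0.0159, 0.0386]
ft_force: [-12.2, -4.1, -0.3]
position: [0.5088, 0.016, 0.0387]
ft_force: [-16.0, -5.1, -1.0]
position: [0.5088, 0.016, 0.0388]
ft_force: [-18.5, -4.9, -0.7]
[-1.28851064  4.23878441  0.12947089] 13.55 [-18.49462143  -4.92084422  -0.66949385]
orange ((514.1821899414062, 17.319311141967773), (43.825660705566406, 30.43407440185547), 8.948339462280273)
```

```bash
(python3 -m jog '{"offset":[[-0.002,-0.0003,-0.001],[-0.002,-0.0003,-0.0009],[0,0,0]],"yaw":[0,0,0],"jaw":[1,1,1]}';python3 -m jog '{"offset":[[-0.001,-0.0002,-0.0004],[0,0,0],[0,0,0]],"yaw":[0,0,0],"jaw":[1,1,1]}') | grep -E "pos|ft"
cat >> h.py <<'E'
def orange(z=.068):
    p=cam('wrist')
    hsv=cv2.cvtColor(p['frame'],cv2.COLOR_RGB2HSV)
    o=((hsv[:,:,0]<20)&(hsv[:,:,1]>120)&(hsv[:,:,2]>120)).astype(np.uint8); o[:,:240]=0;o[:,400:]=0
    c=max(cv2.findContours(o,0,1)[0],key=cv2.contourArea)[:,0]
    W=np.array([atz(p,u,v,z)[:2] for u,v in c]); print('orange',cv2.minAreaRect((W*1000).astype(np.float32)),c.min(0),c.max(0),p['obs']['position'])
E
python3 -c "
from h import *
orange();orange()"
```

```text
position: [0.5087, 0.016, 0.0385]
ft_force: [-5.8, -4.5, -3.0]
position: [0.5087, 0.0159, 0.0385]
ft_force: [-4.5, -3.8, -3.4]
orange ((513.6162719726562, 17.22614860534668), (44.029335021972656, 30.330833435058594), 8.988519668579102) [276 251] [359 353] [0.50868121 0.01593758 0.03848344]
orange ((513.5552368164062, 17.26052474975586), (44.013648986816406, 30.323078155517578), 8.992046356201172) [276 251] [359 353] [0.50863609 0.01597441 0.03845466]
```

```bash
for k in 1; do python3 -m jog '{"offset":[[-0.001,-0.0002,0],[0,0,0]],"yaw":[0,0],"jaw":[1,1]}';python3 -m jog '{"offset":[[-0.001,-0.0002,0],[0,0,0]],"yaw":[0,0],"jaw":[1,1]}';python3 -m jog '{"offset":[[-0.001,-0.0002,0],[0,0,0]],"yaw":[0,0],"jaw":[1,1]}'; python3 -m jog '{"offset":[[-0.001,-0.0002,0],[0,0,0]],"yaw":[0,0],"jaw":[1,1]}'; done | grep -E "pos|ft"
python3 -c "
from h import *
orange()"
```

```text
position: [0.5085, 0.016, 0.0389]
ft_force: [-3.5, -2.9, -1.6]
position: [0.508, 0.0162, 0.0392]
ft_force: [-1.9, -2.1, -1.7]
position: [0.5075, 0.0161, 0.0393]
ft_force: [1.3, -2.0, -4.5]
position: [0.5071, 0.016, 0.0394]
ft_force: [5.6, -0.9, -8.5]
orange ((512.4758911132812, 17.395889282226562), (44.53596496582031, 30.589435577392578), 9.001350402832031) [276 251] [359 353] [0.50708777 0.01603699 0.03935035]
```

```bash
(python3 -m jog '{"offset":[[0.002,0.0003,0],[0.002,0.0003,0],[0,0,0]],"yaw":[0,0,0],"jaw":[1,1,1]}';python3 -m jog '{"offset":[[0.002,0.0003,0.0005],[0.001,0.0002,0.0004],[0,0,0]],"yaw":[0,0,0],"jaw":[1,1,1]}'; python3 -m jog '{"offset":[[-0.002,-0.0003,-0.0008],[-0.002,-0.0003,-0.0008],[-0.0005,0,-0.0004],[0,0,0]],"yaw":[0,0,0,0],"jaw":[1,1,1,1]}') | grep -E "pos|ft"
```

```text
position: [0.5087, 0.016, 0.0387]
ft_force: [-4.7, -2.2, -1.3]
position: [0.5087, 0.016, 0.0387]
ft_force: [-16.6, -4.5, 6.1]
position: [0.5081, 0.0161, 0.0379]
ft_force: [-2.1, -3.0, -2.0]
```

Seated against the stop and nearly unloaded. Release, rise, step back and look.

```bash
python3 -m jog '{"offset":[[0,0,0],[0,0,0],[0,0,0],[0,0,0],[0,0,0],[0,0,0],[0,0,0],[0,0,0]],"yaw":[0,0,0,0,0,0,0,0],"jaw":[0,0,0,0,0,0,0,0]}'
python3 -c "
from h import *
orange(.068)"
python3 -m jog '{"offset":[[0,0,0.02],[0,0,0.03],[-0.02,0,0.04],[-0.03,0,0.025],[-0.03,0,0.025],[-0.03,0,0.02],[0,0,0.02],[0,0,0.02],[0,0,0],[0,0,0]],"yaw":[0,0,0,0,0,0,0,0,0,0],"jaw":[0,0,0,0,0,0,0,0,0,0]}'
python3 - <<'E'
from h import *
p=cam('wrist'); save(p,'w5.png')
for t in ['battery','battery_contacts','rail_mouth','shoe_home','shoe_contacts']:
    print(t,[(np.round(d['at'],4).tolist(),round(d['score'],2), np.round(proj(p,d['at'])).tolist()) for d in manip.tip_of(p,t)][:3])
E
python3 - <<'E'
import sys; sys.path.insert(0,'.')
from h import *
p=cam('side'); save(p,'s5.png')
a=cv2.imread('pics/w5.png'); b=cv2.imread('pics/s5.png')[170:245,280:370]
u=proj(p,[.514,.016,.04]); print(u)
cv2.imwrite('pics/c5.png',np.hstack([cv2.resize(a[150:350,220:420],(400,400),interpolation=2),cv2.resize(b,(400,333),interpolation=2)[:333].repeat(1,0) if 0 else cv2.resize(b,(400,400),interpolation=2)]))
E
```

```text
clock: 16.42
position: [0.5084, 0.0162, 0.038]
ee_rot: [-0.078, 0.997, 0.0, 0.0]
ft_force: [-0.1, -0.4, -0.3]
grip_width: 1.002
grasp_force: 0.0
orange ((512.2425537109375, 16.677637100219727), (43.88141632080078, 30.034700393676758), 9.203546524047852) [274 249] [357 351] [0.50842301 0.01617559 0.03803133]
clock: 17.3
position: [0.4002, 0.0163, 0.2361]
ee_rot: [-0.078, 0.997, 0.001, 0.001]
ft_force: [-0.1, -0.4, -0.7]
grip_width: 1.001
grasp_force: 0.0
battery [([0.4474, 0.1617, -0.0032], 0.98, [432.0, 220.0]), ([0.4575, 0.2945, -0.0024], 0.96, [537.0, 244.0]), ([0.5159, 0.0143, 0.0062], 0.78, [300.0, 258.0])]
battery_contacts [([0.4377, 0.2774, 0.0028], 0.94, [532.0, 228.0]), ([0.4743, 0.1797, 0.0011], 0.75, [442.0, 244.0])]
rail_mouth [([0.4656, 0.0096, 0.0052], 0.57, [303.0, 218.0])]
shoe_home [([0.6194, -0.1745, -0.0022], 0.17, [143.0, 307.0])]
shoe_contacts []
[316.47647329 215.1389621 ]
```

View pics/c5.png

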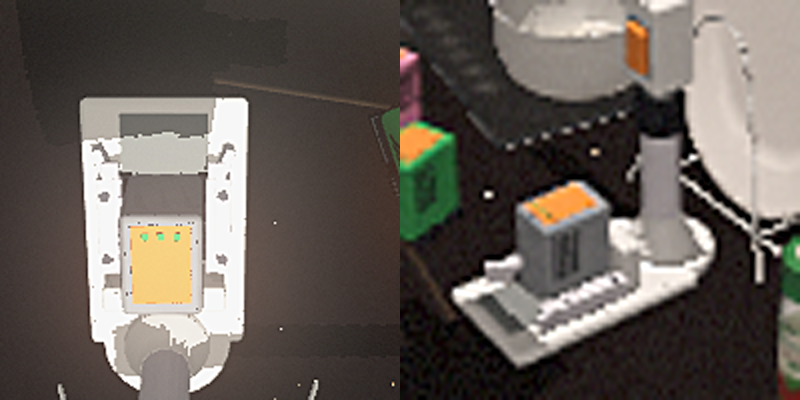

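The pack sits in the rails against the white block. I'll measure its position relative to the plate's near edge in this same wrist image to confirm the seating.

Run:
```python
from h import *
p=cam('wrist'); f=p['frame']
hsv=cv2.cvtColor(f,cv2.COLOR_RGB2HSV)
o=((hsv[:,:,0]<25)&(hsv[:,:,1]>90)&(hsv[:,:,2]>120)).astype(np.uint8); o[:,:270]=0;o[:,330:]=0;o[:240]=0;o[310:]=0
c=max(cv2.findContours(o,0,1)[0],key=cv2.contourArea)[:,0]; print(c.min(0),c.max(0))
W=np.array([atz(p,u,v,.068)[:2] for u,v in c]); r=cv2.minAreaRect((W*1000).astype(np.float32)); print(r)
g=f.min(2).astype(int)
N=[];ed=[]
for u in range(266,338,4):
    col=g[190:215,u]; d=np.diff(col); v=190+d.argmax()+1; ed.append(v); N.append(atz(p,u,v,.01)[:2])
N=np.array(N); print(ed); k=np.polyfit(N[:,1],N[:,0],1); print(np.degrees(np.arctan(k[0])))
a=np.radians(8.95); ex=np.array([np.cos(a),np.sin(a)])
print('orange centre lamp x rel near edge', np.array(r[0])/1000@ex-np.median(N@ex), 'expect .072 ')
# pack bottom rear edge / top rear edge: print column profile through pack middle
print(g[205:262,300].tolist())
print(proj(p,np.r_[N.mean(0)+ex*.043,.01]),proj(p,np.r_[N.mean(0)+ex*.043,.068]),proj(p,np.r_[N.mean(0)+ex*.101,.068]))
print(f[250:312,305].tolist()[40:])
```

```text
[285 265] [315 303]
((512.3304443359375, 16.278337478637695), (43.287296295166016, 30.226943969726562), 8.991813659667969)
[np.int64(200), np.int64(200), np.int64(200), np.int64(200), np.int64(200), np.int64(200), np.int64(200), np.int64(200), np.int64(200), np.int64(200), np.int64(200), np.int64(200), np.int64(200), np.int64(200), np.int64(200), np.int64(200), np.int64(201), np.int64(201)]
-8.485206017179689
orange centre lamp x rel near edge 0.07195733757930389 expect .072 
[168, 171, 176, 132, 101, 106, 105, 105, 108, 108, 108, 107, 103, 95, 199, 189, 187, 187, 186, 187, 186, 186, 186, 186, 187, 187, 188, 186, 186, 185, 186, 187, 195, 101, 105, 109, 107, 107, 112, 113, 112, 112, 112, 115, 114, 113, 113, 117, 111, 114, 113, 113, 114, 107, 129, 167, 198]
[300.5226961  235.84752515] [297.67939685 258.42683161] [298.56537623 309.34271467]
[[247, 210, 129], [247, 209, 129], [247, 211, 131], [247, 208, 128], [247, 208, 129], [247, 207, 129], [247, 208, 128], [247, 208, 129], [247, 207, 128], [247, 209, 130], [247, 207, 128], [247, 207, 127], [248, 210, 127], [249, 179, 105], [218, 220, 228], [220, 218, 216], [221, 218, 215], [221, 219, 215], [211, 206, 201], [216, 211, 200], [244, 240, 234], [241, 238, 231]]
```

Pack centre is 72.0 mm from the plate's near edge, which is exactly home. Next I turn 90° above the lamp head.

```bash
python3 -m jog '{"offset":[[0.0142,0.001,0.002],[0.0142,0.001,0.002],[0.0142,0.001,0.002],[0.0142,0.001,0.002],[0.0142,0.001,0.002],[0.0142,0.001,0.002],[0.0142,0.001,0.002],[0.0142,0.001,0.002],[0.0142,0.001,0.002],[0.0142,0.001,0.002],[0.0142,0.001,0.002],[0.0142,0.001,0.002],[0.0142,0.001,0],[0.0142,0.001,0],[0,0,0],[0,0,0],[0,0,0]],"yaw":[-7,-7,-7,-7,-7,-7,-7,-7,-7,-7,-7,-7,-6,0,0,0,0],"jaw":[0.2,0.2,0.2,0.2,0.2,0.2,0.2,0.2,0.2,0.2,0.2,0.2,0.2,0.2,0.2,0.2,0.2]}' 30
python3 - <<'E'
from h import *
p=cam('wrist'); save(p,'w6.png'); o=p['obs']
q=R.from_quat(o['ee_rot']).as_matrix(); print(o['position'],np.degrees(np.arctan2(q[1,1],q[0,1])),o['grip_width'],o['joint_pos'])
for t in ['lamp_grip','lamp_head','lamp']:
    print(t,[(np.round(d['at'],4).tolist(),round(d['score'],2), np.round(proj(p,d['at'])).tolist()) for d in manip.tip_of(p,t)][:3])
t=cam('top'); print('plate', atz(t,304,154,.03),atz(t,304,154,.15))
E
```

```text
clock: 19.12
position: [0.598, 0.0299, 0.2589]
ee_rot: [0.649, 0.76, -0.0, -0.0]
ft_force: [-0.5, -0.1, -0.2]
grip_width: 0.797
grasp_force: 0.0
[0.5980385  0.02988756 0.2589051 ] 9.00372616599511 0.7967401253119931 [-0.61203628  0.2858266   0.60345163  1.52125321 -0.16311996  1.38615212
  0.15968859]
lamp_grip []
lamp_head [([0.6013, 0.0229, 0.1562], 0.77, [319.0, 207.0])]
lamp []
plate [0.67008453 0.06415155 0.03      ] [0.64508272 0.05719662 0.15      ]
```

View pics/w6.png

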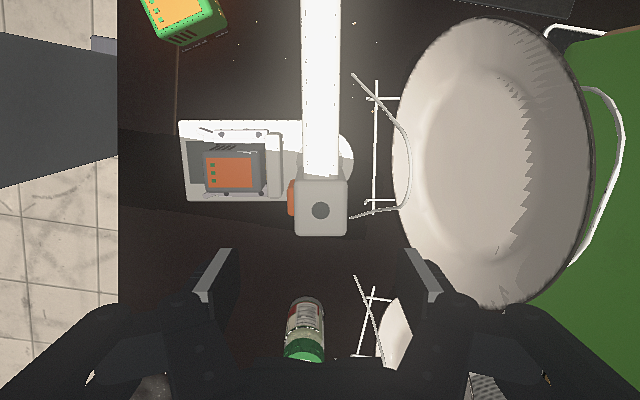

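The head top is seen centred near (321,208), with the orange button on its left (‑x) side, and the plate well to the right. Refine its centre at z = 0.186.

Run:
```python
from h import *
p=cam('wrist'); f=p['frame']
g=f.min(2).astype(int)
for v in (190,205,220,228): print(v,g[v,286:304].tolist(),g[v,338:356].tolist())
for u in (305,335): print(u,g[226:244,u].tolist(), g[166:186,u].tolist())
for u,v in((294,208),(348,208),(321,236),(321,179)): print(u,v,atz(p,u,v,.186))
print(atz(p,320.5,210,.186))
```

```text
190 [82, 73, 85, 84, 88, 84, 79, 133, 150, 146, 154, 160, 163, 164, 162, 164, 163, 163] [164, 163, 164, 162, 160, 156, 151, 153, 142, 77, 67, 71, 69, 72, 73, 73, 70, 70]
205 [56, 74, 76, 77, 76, 78, 72, 103, 139, 148, 152, 155, 157, 159, 158, 158, 159, 159] [160, 159, 161, 160, 158, 154, 150, 151, 109, 58, 63, 63, 64, 60, 66, 64, 64, 63]
220 [50, 50, 49, 49, 51, 52, 50, 54, 133, 150, 150, 152, 154, 157, 155, 156, 157, 157] [158, 155, 157, 157, 153, 151, 152, 145, 81, 52, 50, 51, 50, 46, 50, 50, 52, 55]
228 [49, 44, 49, 46, 50, 45, 48, 30, 131, 152, 148, 150, 153, 154, 154, 152, 154, 155] [155, 156, 153, 152, 153, 149, 153, 142, 61, 45, 53, 50, 51, 50, 49, 53, 52, 49]
305 [156, 156, 153, 155, 154, 152, 153, 152, 145, 147, 59, 47, 47, 49, 50, 50, 49, 49] [244, 244, 243, 243, 243, 244, 250, 255, 151, 155, 159, 157, 160, 145, 140, 150, 161, 162, 161, 163]
335 [156, 154, 154, 154, 154, 155, 154, 150, 147, 147, 56, 42, 44, 51, 50, 51, 50, 53] [241, 241, 241, 241, 240, 240, 241, 243, 255, 144, 155, 158, 158, 145, 141, 151, 160, 162, 162, 162]
294 208 [0.58356008 0.0290895  0.186     ]
348 208 [0.61892242 0.03467227 0.186     ]
321 236 [0.60441626 0.01214785 0.186     ]
321 179 [0.59810794 0.05134475 0.186     ]
[0.60113425 0.03045093 0.186     ]
```

```bash
python3 -m jog '{"offset":[[0.0018,0.0005,-0.02],[0,0,-0.03],[0,0,-0.03],[0,0,-0.02],[0,0,-0.015],[0,0,-0.012],[0,0,0],[0,0,0]],"yaw":[0,0,0,0,0,0,0,0],"jaw":[0.2,0.2,0.2,0.2,0.2,0.2,0.2,0.2]}' 30
python3 -m jog '{"offset":[[0,0,0],[0,0,0],[0,0,0],[0,0,0],[0,0,0],[0,0,0],[0,0,0],[0,0,0],[0,0,0]],"yaw":[0,0,0,0,0,0,0,0,0],"jaw":[0.35,0.4,0.45,1,1,1,1,1,1]}' 32
python3 -c "
from h import *
p=cam('side');save(p,'s7.png');o=p['obs'];print(o['position'],o['torque'])
b=cv2.imread('pics/s7.png')[120:240,280:400];cv2.imwrite('pics/c7.png',cv2.resize(b,(600,600),interpolation=2))"
```

```text
clock: 20.08
position: [0.6003, 0.0306, 0.1325]
ee_rot: [0.65, 0.76, -0.0, -0.0]
ft_force: [0.7, -0.7, 0.8]
grip_width: 0.801
grasp_force: 0.0
clock: 20.83
position: [0.5993, 0.0304, 0.1331]
ee_rot: [0.65, 0.76, -0.001, -0.001]
ft_force: [-9.8, -1.1, 9.5]
grip_width: 0.427
grasp_force: 32.6
[0.59932066 0.03038062 0.13305593] [-0.23581631  2.27546636  0.13372535]
```

View pics/c7.png

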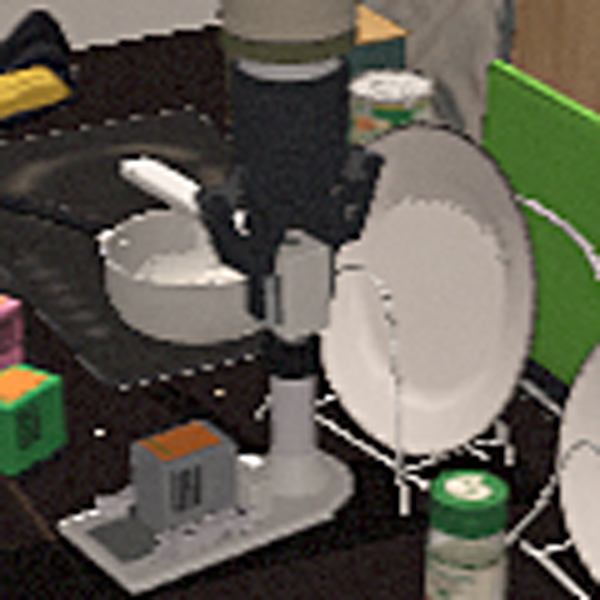

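Button is squeezed in (opening 36 mm). Centre slightly, then pull up.

```bash
python3 -m jog '{"offset":[[-0.0018,-0.0003,0.002],[0,0,0.006],[0,0,0.006],[0,0,0.006],[0,0,0.006],[0,0,0.006],[0,0,0]],"yaw":[0,0,0,0,0,0,0],"jaw":[1,1,1,1,1,1,1]}' 36
python3 -m jog '{"offset":[[0,0,0.006],[0,0,0.006],[0,0,0.006],[0,0,0.006],[0,0,0.006],[0,0,0]],"yaw":[0,0,0,0,0,0],"jaw":[1,1,1,1,1,1]}'
python3 -m jog '{"offset":[[0,0,0.005],[0,0,0.004],[0,0,0]],"yaw":[0,0,0],"jaw":[1,1,1]}'
```

```text
clock: 21.47
position: [0.5993, 0.0303, 0.1654]
ee_rot: [0.65, 0.76, 0.001, 0.001]
ft_force: [5.4, -1.1, -3.3]
grip_width: 0.43
grasp_force: 36.6
clock: 21.97
position: [0.5993, 0.0304, 0.1951]
ee_rot: [0.649, 0.76, 0.001, 0.001]
ft_force: [5.1, -0.8, -3.1]
grip_width: 0.426
grasp_force: 36.7
clock: 22.22
position: [0.5993, 0.0303, 0.2036]
ee_rot: [0.649, 0.76, 0.001, 0.001]
ft_force: [6.2, -0.1, -2.9]
grip_width: 0.424
grasp_force: 36.8
```

```bash
(python3 -m jog '{"offset":[[0,0,0.003],[0,0,0.003],[0,0,0.002],[0,0,0]],"yaw":[0,0,0,0],"jaw":[1,1,1,1]}';python3 -m jog '{"offset":[[0,0,0.001],[0,0,0.001],[0,0,0]],"yaw":[0,0,0],"jaw":[1,1,1]}';python3 -m jog '{"offset":[[0,0,0.001],[0,0,0]],"yaw":[0,0],"jaw":[1,1]}') | grep -E "pos|ft|clo|width"
```

```text
clock: 22.55
position: [0.5993, 0.0303, 0.2113]
ft_force: [8.3, -0.1, -2.2]
grip_width: 0.425
clock: 22.8
position: [0.5993, 0.0304, 0.213]
ft_force: [8.1, 0.7, -3.5]
grip_width: 0.426
clock: 22.97
position: [0.5992, 0.0303, 0.2131]
ft_force: [11.2, -0.2, -9.2]
grip_width: 0.429
```

The second stop was reached at +80 mm. I'll relieve the side load, hold, and check.

```bash
python3 -m jog '{"offset":[[0.0015,0.0003,0.0005],[0,0,0],[0,0,0],[0,0,0],[0,0,0],[0,0,0],[0,0,0],[0,0,0],[0,0,0],[0,0,0],[0,0,0],[0,0,0]],"yaw":[0,0,0,0,0,0,0,0,0,0,0,0],"jaw":[1,1,1,1,1,1,1,1,1,1,1,1]}'
python3 -c "
from h import *
p=cam('side');save(p,'s8.png')
for t in ['lamp_head','lamp_grip','battery','jar_a','glass','garlic']: print(t,[(np.round(d['at'],3).tolist(),round(d['score'],2)) for d in manip.tip_of(p,t)][:3])
b=cv2.imread('pics/s8.png')[110:290,270:450];cv2.imwrite('pics/c8.png',cv2.resize(b,(600,600),interpolation=2))"
```

```text
clock: 23.97
position: [0.5992, 0.0303, 0.2134]
ee_rot: [0.65, 0.76, -0.001, -0.001]
ft_force: [3.4, -2.4, -25.6]
grip_width: 0.425
grasp_force: 38.4
lamp_head [([0.6, 0.03, 0.236], 0.84)]
lamp_grip [([0.602, 0.028, 0.234], 0.67)]
battery [([0.445, 0.161, -0.002], 0.95), ([0.508, 0.01, 0.012], 0.92), ([0.462, 0.298, -0.001], 0.55)]
jar_a [([0.611, -0.176, 0.003], 0.96), ([0.476, 0.424, 0.004], 0.62)]
glass [([0.42, -0.434, 0.004], 0.62)]
garlic [([0.61, -0.281, -0.001], 0.72)]
```

View pics/c8.png

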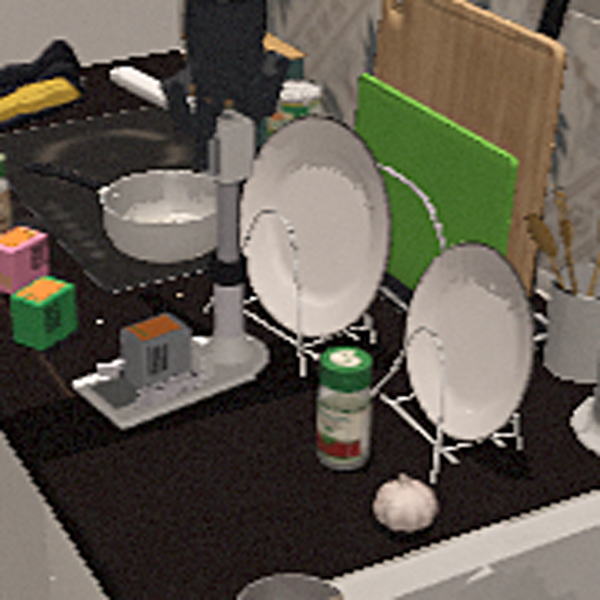

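Head is at z = 0.236 (+80 mm) with the pack seated and the other items untouched. Ease the pull slightly and hand in.

```bash
python3 -m jog '{"offset":[[0,0,-0.0008],[0,0,0],[0,0,0],[0,0,0],[0,0,0],[0,0,0]],"yaw":[0,0,0,0,0,0],"jaw":[1,1,1,1,1,1]}' && python3 -c "
from workcell import manip
o=manip.get_obs();print(o['position'],o['ft_force'])
if o['position'][2]>.2125 and o['ft_force'][2]<-4: print(manip.hand_in())"
```

```text
clock: 24.82
position: [0.5993, 0.0304, 0.2134]
ee_rot: [0.65, 0.76, -0.001, -0.001]
ft_force: [-3.2, -3.4, -23.1]
grip_width: 0.424
grasp_force: 38.3
[0.59927362 0.03038395 0.21343987] [ -3.16546159  -3.44398634 -23.11973801]
the job is handed in; nothing more can be done
None
```

The battery pack is home on the rails and released, the arm is holding the lamp column up at the second stop (+80 mm) with the button squeezed in, the jars, glass and garlic are where they were, and the job was handed in at about 25 s.

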